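Make up three sewing kits

TASK

Make up the three sewing kits: put the mustard-yellow spool and the blue-lidded tin in the mint tray, the red spool and the wooden needle box in the orange tray, and the white spool in the blue tray beside the green-lidded tin that is already there. Stand each thing upright and flat on the floor of a compartment of its own, and let go of it. Leave the green-lidded tin where it is, and leave the purple spool in its place on the table: neither may be shoved about.

Things in the scene. Friction and masses are not known exactly. Their poses are not given: they have to be found in the camera images.
- spool_mustard: an upright thread spool wound full with mustard-yellow thread; a plain cylinder 38 mm in diameter up to 47 mm above the table, with a thin pale core (16 mm across) sticking up to 51 mm; rigid, about 60 g. Origin: centre of its underside, z up.
- spool_red: an upright thread spool wound full with red thread; a plain cylinder 38 mm in diameter up to 47 mm above the table, with a thin pale core (16 mm across) sticking up to 51 mm; rigid, about 60 g. Origin: centre of its underside, z up.
- spool_white: an upright thread spool wound full with off-white thread; a plain cylinder 38 mm in diameter up to 47 mm above the table, with a thin pale core (16 mm across) sticking up to 51 mm; rigid, about 60 g. Origin: centre of its underside, z up.
- tin_blue: a round steel tin with a blue lid and a brass disc on top: a plain cylinder 46 mm in diameter (the steel part below is 45 mm), 28 mm high, about 70 g. Origin: centre of its underside, z up.
- needle_box: a small closed needle box of pale wood with a darker panel and a tiny brass catch on top: 46 mm long (its x), 30 mm wide (its y), 26 mm high, about 45 g, lying flat; in a compartment it fits best squared up with the walls. Origin: centre of its underside, z up.
- tray_mint: the pale mint-green kit tray, fixed to the table: 74 mm (its x) by 143 mm (its y), two open compartments side by side along y, each 64 x 64 mm inside, centred at x = 0, y = +34.5 and -34.5 mm. Floor 4 mm thick; outer walls and divider 5 mm thick, their tops 12 mm above the table (fingertips 14 mm above a held thing's underside pass over them). Origin: centre of its underside, z up.
- tray_orange: the orange kit tray, fixed to the table: 74 mm (its x) by 143 mm (its y), two open compartments side by side along y, each 64 x 64 mm inside, centred at x = 0, y = +34.5 and -34.5 mm. Floor 4 mm thick; outer walls and divider 5 mm thick, their tops 12 mm above the table (fingertips 14 mm above a held thing's underside pass over them). Origin: centre of its underside, z up.
- tray_blue: the blue kit tray, fixed to the table: 74 mm (its x) by 143 mm (its y), two open compartments side by side along y, each 64 x 64 mm inside, centred at x = 0, y = +34.5 and -34.5 mm. Floor 4 mm thick; outer walls and divider 5 mm thick, their tops 12 mm above the table (fingertips 14 mm above a held thing's underside pass over them). Origin: centre of its underside, z up.
- tin_green: a round steel tin with a green lid and a brass disc on top: a plain cylinder 46 mm in diameter (the steel part below is 45 mm), 28 mm high, about 70 g. Origin: centre of its underside, z up. It stands loose in the +y compartment of the blue tray from the start and stays there; the blue tray's -y compartment is free.
- spool_purple: an upright thread spool wound full with purple thread; a plain cylinder 38 mm in diameter up to 47 mm above the table, with a thin pale core (16 mm across) sticking up to 51 mm; rigid, about 60 g. Origin: centre of its underside, z up. It belongs to no kit and stays where it stands, among the stock.

How it is judged:
By the outcome, as a careful person would: the job done as asked, in the order asked, and still so for the second after the job is handed in, with the robot touching nothing.
It also fails if it takes over 120 s, if anything falls off the work surface, if the arm or the gripper's body presses on something with over 40 N, if the wrist force passes 120 N, or if a joint passes its speed limit or range.

ROBOT

A 7-joint arm with a two-finger parallel gripper is mounted at the origin on the work surface. World frame = base frame: x ahead of the robot, y to its left, z up, the work surface at z = 0. Lengths are in m, angles in rad, forces in N, time in s.
With the tool pointing down it reaches from about 0.4 to 0.85 m from the base axis. Payload 10.4 kg.
Tool frame: the origin (TCP) lies midway between the tips of the shut fingers; the grasp point (between the pads) lies 19 mm behind it (manip.tcp_to_grasp is the distance from the TCP to the grasp point, in m); x points along the fingers, y is the direction in which the jaws open and shut, and the axes are right-handed (so a half turn about x gives the same grasp; the last joint's range is limited). The gripper opens to 85 mm and grips with 20 to 120 N. Pads are 22 mm wide; open, the fingers measure 114 mm over their backs; the gripper's body (76 mm by 85 mm) begins 54 mm behind the grasp point. The pads swing forward as they close: fully open they stand 13 mm farther back than shut.
Start: joints at [1.294, 0.332, -0.065, 1.46, 0.022, 1.35, -0.088], TCP at [0.157, -0.605, 0.231] pointing down, gripper open.
Joint ranges: [-2.6, 2.6], [-0.5, 2.12], [-1.47, 1.34], [0.16, 2.42], [-1.27, 4.41], [0.06, 2.06], [-2.6, 2.6]. Speed limits (rad/s): [2.22, 2.22, 2.79, 2.79, 3.14, 3.14, 3.14].

INTERFACE

Orientations are given as a unit quaternion [x, y, z, w].
In Python, from workcell import monitor, viewer, manip gives the robot as it stands. The module is installed in compiled form; this text tells all that it offers.
- The arm moves only by the tool send_rows, never from a script. Its arguments are lists of equal length, an entry for each row: "grip": the closure in counts, from 0 (fully open) to 255 (shut); "offset": the shift along the tool's x, y, z in mm, a list of three; "twist": the turn about the tool's x in degrees. In form: {"grip": [grip, ...], "offset": [[tx, ty, tz], ...], "twist": [twist, ...]}. A call has exactly 5 rows; each row is the pose to reach, as a shift and turn from the pose commanded when the call began, along the tool's axes at that moment; what a row does not reach only later rows make up. A row lasts 1/12 s, in which the tool goes at most 41.7 mm and 7.16 degrees, less where a joint would pass 70% of its speed; a pose out of reach is approached as far as the arm can. A call with a gripper value outside its range is refused whole. The fingers move at their own pace and stop on an object; "newtons" is the grip in N (left out, the last holds). Time passes only in rows, so rows that repeat a pose let the fingers close, or fill a call up. It gives the time, the measured TCP pose, the force and the opening at its end, in the units of the state.
- monitor.get_obs(): the state, without advancing time (a new reading comes with each control period).
- viewer.camera(name): name is "scene" or "top"; returns (picture, depth): 384x512x3 uint8, blue, green, red; 384x512 float32, m along the optical axis (not along the pixel's ray), 0 where there is no reading.
- viewer.camera_model(name): a dict with "camera_matrix" (3x3 intrinsics, pixels), "R" (3x3) and "t" (3): a world point X has camera coordinates R X + t. Camera axes: x right, y down, z forward; pixel columns grow to the right and rows downward; lengths in m; the calibration is good to about 2 mm. A picture is of the moment at which its call begins. camera_model takes no time and is no camera call.
- manip.hand_in(): hands the job in, once; it reports no verdict.
Trained networks look in the newest picture that a camera, given by its name, has taken for a name from the list of things; names that differ only in an ending like _2 or _b are one class to them, and where a whole thing is asked for, a point or a joint stands for the part that bears it (a point fixed in the world has none). Each returns a list of dicts, best first, with "score" (0 to 1); they miss things now and then, are a little off and sometimes report something else, mostly with a low value. They report only what shows in the picture. A call takes as long as a camera call.
- viewer.recognise(target, camera): "box" ([left, top, width, height] in pixels, round what is visible of it).
- viewer.regions_of(target, camera): "region" (384x512 bool, what is visible of it) and "box" ([left, top, width, height] in pixels, round what is visible of it).
- viewer.spot_point(target, camera): "position" ([column, row] in pixels: a listed point, or the origin of a listed thing).
The state is a dict: "clock": time; "joint_pos": joint angles; "joint_velocities": joint speeds; "tau": joint torques, N m; "position": TCP position; "ee_rot": TCP orientation; "ft_force": force on the tool from outside, world axes, zero at the start; "torque": the same for the moment, N m; "grip_width": opening from 0.0 (shut) to 1.0 (fully open).
Only numpy, scipy, OpenCV 4.12 (cv2) and the standard library are available. Lean on these libraries where they do the work, as an engineer would, in place of code of your own. Each camera call takes 0.05 s, during which the arm holds its last target.

## Working session

There is one attempt and no reset: what is moved stays moved. The work goes in short steps, Python scripts to look and compute and a tool call to move; the robot and the scene stay as the last step left them, time stands still between calls to the robot, and variables do not carry over. Pictures are saved under pics/ and viewed, and the job is handed in when it is done.

Besides the shell and the picture viewer there is one more tool, called after ">>>" as name(argument=value, ...) on one line, values as JSON. send_rows: Moves the arm, as the interface text tells. Its arguments: {"type":"object","properties":{"grip":{"type":"array","items":{"type":"number"}},"offset":{"type":"array","items":{"type":"array","items":{"type":"number"}}},"twist":{"type":"array","items":{"type":"number"}},"newtons":{"type":"number"}},"required":["grip","offset","twist"]}

```bash
mkdir -p pics; ls; python3 - <<'E'
from workcell import monitor, viewer, manip
import cv2
print(monitor.get_obs()); print(manip.tcp_to_grasp)
for n in("scene","top"):
    p,d=viewer.camera(n); cv2.imwrite(f"pics/{n}0.png",p)
    m=viewer.camera_model(n); print(n,m)
E
```

```text
pics
{'clock': 0.0, 'joint_pos': array([ 1.29440023,  0.33288201, -0.06468061,  1.46095671,  0.02161453,
        1.34989695, -0.08847185]), 'joint_velocities': array([-0.00034162, -0.00071213,  0.00017191, -0.00035239, -0.00099807,
        0.00158564, -0.00030923]), 'tau': array([ 1.12635303e-05, -6.25442219e+01,  4.93377121e-02, -3.91606236e+01,
        1.63053110e-02,  9.75394563e-03,  5.36119705e-05]), 'position': array([ 0.15680784, -0.60461541,  0.23050221]), 'ee_rot': array([-0.7013239 , -0.09000453,  0.70151487, -0.08899918]), 'ft_force': array([ 0.8010455 , -0.13909634, -0.09987579]), 'torque': array([-0.00465947,  0.00112326,  0.03292658]), 'grip_width': 0.9984697826509655}
0.0187
scene {'camera_matrix': array([[434.08824454,   0.        , 258.12751954],
       [  0.        , 434.08824454, 190.8468659 ],
       [  0.        ,   0.        ,   1.        ]]), 'R': array([[-5.83509743e-01,  8.12106103e-01, -2.38833034e-04],
       [ 6.67227938e-01,  4.79245036e-01, -5.70202661e-01],
       [-4.62950602e-01, -3.32878164e-01, -8.21504028e-01]]), 't': array([ 0.27772054, -0.31181385,  1.24536193])}
top {'camera_matrix': array([[473.15227768,   0.        , 260.06478277],
       [  0.        , 473.15227768, 196.16917922],
       [  0.        ,   0.        ,   1.        ]]), 'R': array([[-0.02963661, -0.99955052, -0.00451886],
       [-0.99468012,  0.02993781, -0.09856565],
       [ 0.09865663,  0.00157367, -0.99512029]]), 't': array([0.02756432, 0.49743179, 1.31877661])}
```

View pics/scene0.png

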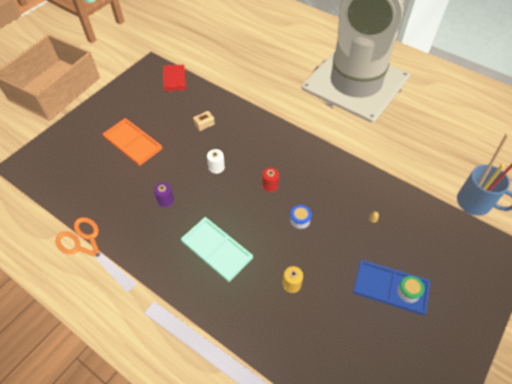

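View pics/top0.png

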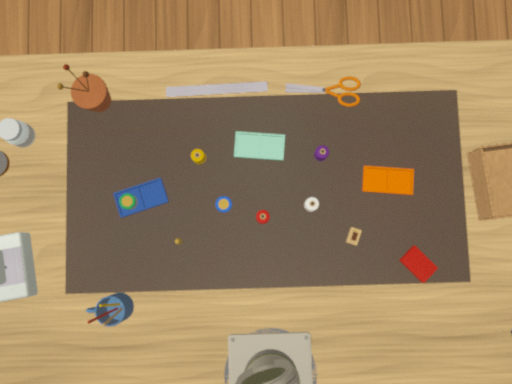

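The pictures show the trays at top px mint (260,146), orange (388,180) and blue (141,198). The mustard spool is at (198,156), red (263,216), white (312,204), purple (321,152), the blue tin (224,204) and the needle box (354,236). The arm's links don't appear in either view, so I'll check the depth and then localise.

```bash
cat > h.py <<'E'
from workcell import monitor, viewer, manip
import numpy as np, cv2
M={n:viewer.camera_model(n) for n in("scene","top")}
def ray(n,uv):
    m=M[n];K=m["camera_matrix"];R=np.array(m["R"]);t=np.array(m["t"])
    d=R.T@np.linalg.solve(K,[uv[0],uv[1],1.]);return -R.T@t,d
def onz(n,uv,z):
    c,d=ray(n,uv);return c+d*(z-c[2])/d[2]
def cloud(n,dep):
    m=M[n];K=m["camera_matrix"];v,u=np.mgrid[:384,:512]
    p=np.stack([(u-K[0,2])/K[0,0]*dep,(v-K[1,2])/K[1,1]*dep,dep],-1)
    return (p-m["t"])@m["R"]
E
python3 - <<'E'
from h import *
T=["spool_mustard","spool_red","spool_white","spool_purple","tin_blue","tin_green","needle_box","tray_mint","tray_orange","tray_blue"]
P={};C={}
for n in("scene","top"):
    P[n],d=viewer.camera(n);C[n]=cloud(n,d)
    C[n][d==0]=np.nan
z=C["top"][...,2];print("max z",np.nanmax(z),np.nanmin(z)); 
ys,xs=np.where(z>0.12);print(len(ys), xs.min() if len(xs) else 0,xs.max(),ys.min(),ys.max())
H={"spool":.047,"tin_b":.028,"tin_g":.032,"needl":.026,"tray_":.012}
for t in T:
    for n in("scene","top"):
        rs=viewer.regions_of(t,n)
        sp=viewer.spot_point(t,n)
        for r in rs[:2]:
            m=r["region"]; c=C[n][m]; zz=c[:,2]
            h=H[t[:5]]
            top=c[np.abs(zz-h)<.006]
            o=""
            if len(top)>8:
                (cx,cy),(w,l),a=cv2.minAreaRect((top[:,:2]*1000).astype(np.float32)); o=f"rect {cx:.1f} {cy:.1f} {w:.1f}x{l:.1f} @{a:.1f} mean {np.nanmean(top[:,:2],0)*1000} n{len(top)}"
            print(t,n,round(r["score"],2),r["box"],"zmax %.3f"%np.nanmax(zz),o)
        for s in sp[:1]: print("    spot",round(s["score"],2),np.round(s["position"],1),np.round(onz(n,s["position"],.004 if t[:5]=="tin_g" else 0)*1000,1))
print(monitor.get_obs()["clock"])
E
```

```text
max z 0.3275130468152596 -0.774016154889649
1610 0 511 64 383
spool_mustard scene 0.73 [284.4, 265.8, 19.3, 30.2] zmax 0.054 rect 619.5 189.3 34.8x37.1 @78.8 mean [620.31009479 189.13994853] n265
    spot 0.71 [290.8 283.3] [619.6 186.3   0. ]
spool_mustard top 0.43 [191.6, 148.8, 17.9, 18.4] zmax 0.056 rect 616.5 185.2 35.3x36.3 @62.2 mean [616.68808441 185.29876577] n127
    spot 0.5 [197.1 161.1] [608.7 193.1   0. ]
spool_red scene 0.57 [263.6, 167.8, 15.1, 25.8] zmax 0.054 rect 440.9 9.9 36.6x35.0 @33.1 mean [442.31687446  10.92925044] n175
    spot 0.83 [271.  184.1] [436.3   9.5   0. ]
spool_red top 0.63 [259.1, 209.4, 12.6, 11.3] zmax 0.058 rect 439.7 6.9 35.6x33.7 @43.3 mean [439.18372598   6.41830691] n128
    spot 0.51 [262.1 215.5] [444.4   8.5   0. ]
spool_white scene 0.84 [208.3, 146.5, 16.0, 25.2] zmax 0.053 rect 471.5 -128.7 35.7x36.1 @21.1 mean [ 473.30211118 -127.84871496] n166
    spot 0.68 [215.7 164.6] [ 467.3 -135.5    0. ]
spool_white top 0.71 [303.3, 197.1, 16.6, 17.1] zmax 0.055 rect 469.6 -131.1 33.9x33.7 @89.9 mean [ 469.43649525 -131.53263849] n123
spool_wh
[... 2217 characters left out ...]
.95 [131.  146.2] [ 546.9 -348.7    0. ]
tray_orange top 0.63 [215.7, 196.7, 17.4, 19.3] zmax 0.036 
tray_orange top 0.6 [362.1, 167.4, 53.5, 26.6] zmax 0.020 rect 535.2 -357.2 144.5x74.8 @84.0 mean [ 533.2963437  -359.74236718] n564
    spot 0.79 [387.7 179. ] [ 539.3 -358.5    0. ]
tray_blue scene 0.76 [351.7, 262.6, 78.0, 49.9] zmax 0.017 rect 507.3 357.5 76.4x142.8 @17.0 mean [514.07869285 354.87264129] n726
    spot 0.87 [390.3 289. ] [511.1 358.7  -0. ]
tray_blue top 0.96 [111.3, 177.3, 58.7, 40.1] zmax 0.037 rect 506.1 355.5 75.0x143.8 @16.8 mean [506.95985835 351.78011827] n531
tray_blue top 0.57 [258.7, 210.7, 8.8, 9.5] zmax 0.058 
    spot 0.71 [137.2 196.7] [509.6 368.3   0. ]
2.2
```

```bash
cat > go.py <<'E'
import sys
from h import *
from scipy.spatial.transform import Rotation as Ro
o=monitor.get_obs();R=Ro.from_quat(o["ee_rot"]).as_matrix();p=o["position"]*1000
yaw=np.degrees(np.arctan2(R[1,1],R[0,1]))
print("t %.2f pos %s yaw(y) %.2f xaxis %s grip %.3f f %s"%(o["clock"],p.round(1),yaw,R[:,0].round(3),o["grip_width"],o["ft_force"].round(1)), "q",o["joint_pos"].round(2))
for a in sys.argv[1:]:
    x,y,z,w=map(float,a.split(","))
    d=(w-yaw+90)%180-90   # world yaw change, mod half turn
    print(a,"offset",(R.T@(np.array([x,y,z])-p)).round(1),"twist",round(-d,2))
E
python3 go.py 618,187,200,-6 618,187,15,-6
```

```text
t 2.20 pos [ 156.9 -605.   231.3] yaw(y) -75.46 xaxis [ 0. -0. -1.] grip 1.001 f [-0.1 -0.   0.8] q [ 1.29  0.33 -0.06  1.46  0.02  1.35 -0.09]
618,187,200,-6 offset [  31.2 -650.9 -645.2] twist -69.46
618,187,15,-6 offset [ 216.2 -650.9 -645.2] twist -69.46
```

>>> send_rows(grip=[0,0,0,0,0], offset=[[3,-20,-20],[6,-46,-46],[9,-72,-72],[12,-98,-98],[15,-124,-124]], twist=[-7,-14,-21,-28,-35])

```text
clock: 2.62
position: [0.2464, -0.4523, 0.2162]
ee_rot: [-0.641, -0.298, 0.641, -0.298]
ft_force: [0.8, -0.3, -0.3]
grip_width: 1.002
```

```bash
python3 go.py 618,187,190,-6
```

```text
t 2.62 pos [ 246.4 -452.3  216.2] yaw(y) -40.12 xaxis [-0. -0. -1.] grip 1.002 f [ 0.8 -0.3 -0.3] q [ 1.2   0.11 -0.24  1.76  0.03  1.27  0.26]
618,187,190,-6 offset [  25.9 -127.9 -728.3] twist -34.12
```

>>> send_rows(grip=[0,0,0,0,0], offset=[[2,-7,-38],[4,-13,-76],[6,-20,-114],[8,-26,-150],[10,-33,-187]], twist=[-7,-14,-21,-28,-34])

```text
clock: 3.03
position: [0.3427, -0.2886, 0.2065]
ee_rot: [-0.526, -0.472, 0.526, -0.473]
ft_force: [0.3, -0.5, 0.5]
grip_width: 1.004
```

```bash
python3 go.py 618,187,180,-6
```

```text
t 3.03 pos [ 342.7 -288.6  206.5] yaw(y) -6.11 xaxis [ 0.    -0.001 -1.   ] grip 1.004 f [ 0.3 -0.5  0.5] q [ 1.04 -0.02 -0.43  1.92 -0.01  1.24  0.5 ]
618,187,180,-6 offset [  26.1  223.2 -502.3] twist -0.11
```

>>> send_rows(grip=[0,0,0,0,0], offset=[[2,15,-34],[4,30,-68],[6,45,-102],[8,60,-136],[10,75,-170]], twist=[0,0,0,0,0])

```text
clock: 3.45
position: [0.4364, -0.128, 0.1966]
ee_rot: [0.527, 0.471, -0.527, 0.471]
ft_force: [-0.0, -1.2, 0.3]
grip_width: 0.997
```

>>> send_rows(grip=[0,0,0,0,0], offset=[[5,15,-34],[10,30,-68],[15,45,-102],[20,60,-136],[25,75,-170]], twist=[0,0,0,0,0])

```text
clock: 3.87
position: [0.5302, 0.0323, 0.1713]
ee_rot: [0.528, 0.471, -0.527, 0.471]
ft_force: [0.9, -1.5, 0.2]
grip_width: 0.996
```

```bash
python3 go.py 618,187,120,-6
```

```text
t 3.87 pos [530.2  32.3 171.3] yaw(y) -6.50 xaxis [ 0.001 -0.    -1.   ] grip 0.996 f [ 0.9 -1.5  0.2] q [ 0.55  0.26 -0.79  1.76  0.19  1.21 -0.41]
618,187,120,-6 offset [  51.4   69.7 -163.7] twist -0.5
```

>>> send_rows(grip=[0,0,0,0,0], offset=[[10,15,-34],[20,30,-70],[30,45,-106],[40,59,-140],[51,70,-164]], twist=[0,0,0,-0.5,-0.5])

```text
clock: 4.28
position: [0.618, 0.1895, 0.1197]
ee_rot: [0.525, 0.474, -0.524, 0.474]
ft_force: [0.0, 0.2, 0.9]
grip_width: 1.0
```

```bash
python3 go.py 618,187.3,15,-6
python3 - <<'E'
from h import *
p,d=viewer.camera("top");cv2.imwrite("pics/top1.png",p[60:300,60:460])
p,d=viewer.camera("scene");cv2.imwrite("pics/scene1.png",p)
E
```

```text
t 4.28 pos [618.  189.5 119.7] yaw(y) -5.83 xaxis [ 0.     0.001 -1.   ] grip 1.000 f [0.  0.2 0.9] q [ 0.18  0.57 -0.76  1.5   0.4   1.23 -0.73]
618,187.3,15,-6 offset [104.7   0.2   2.3] twist 0.17
```

View pics/scene1.png

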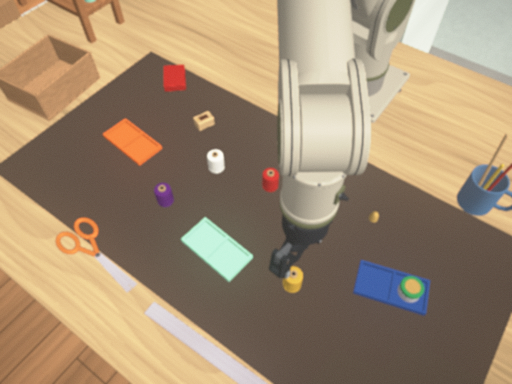

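The gripper hangs above the mustard spool: the near finger is at scene px (280,262) and the spool at (293,280), as the projection predicts. Next I descend and grip.

>>> send_rows(grip=[0,0,0,0,0], offset=[[25,0,1],[52,0,2],[80,0,2],[96,0,2],[105,0,2]], twist=[0,0,0,0,0])

```text
clock: 4.8
position: [0.6162, 0.1828, 0.0131]
ee_rot: [-0.524, -0.473, 0.526, -0.473]
ft_force: [0.4, -0.4, -0.4]
grip_width: 1.002
```

>>> send_rows(grip=[80,160,255,255,255], offset=[[0,0,0],[0,0,0],[0,0,0],[0,0,0],[0,0,0]], twist=[0,0,0,0,0], newtons=40)

```text
clock: 5.22
position: [0.6182, 0.1843, 0.0172]
ee_rot: [0.526, 0.473, -0.525, 0.474]
ft_force: [-1.5, 0.4, 6.6]
grip_width: 0.43
```

>>> send_rows(grip=[255,255,255,255,255], offset=[[0,0,0],[0,0,0],[0,0,0],[0,0,0],[0,0,0]], twist=[0,0,0,0,0])

```text
clock: 5.63
position: [0.6182, 0.1843, 0.0171]
ee_rot: [0.526, 0.473, -0.525, 0.474]
ft_force: [-1.0, -0.1, 7.5]
grip_width: 0.429
```

```bash
python3 go.py 650.7,45.5,80,-6
```

```text
t 5.63 pos [618.2 184.3  17.1] yaw(y) -5.97 xaxis [ 0.003  0.    -1.   ] grip 0.429 f [-1.  -0.1  7.5] q [ 0.15  0.68 -0.7   1.58  0.48  1.06 -0.78]
650.7,45.5,80,-6 offset [-62.8  46.9 134.6] twist 0.03
```

>>> send_rows(grip=[255,255,255,255,255], offset=[[-10,0,0],[-25,0,0],[-40,0,0],[-52,0,0],[-60,0,0]], twist=[0,0,0,0,0])

```text
clock: 6.05
position: [0.6181, 0.1843, 0.0782]
ee_rot: [0.526, 0.473, -0.524, 0.474]
ft_force: [-0.2, 1.1, -1.0]
grip_width: 0.433
```

```bash
python3 go.py 650.7,45.5,65,-6
```

```text
t 6.05 pos [618.1 184.3  78.2] yaw(y) -5.96 xaxis [ 0.003  0.001 -1.   ] grip 0.433 f [-0.2  1.1 -1. ] q [ 0.18  0.61 -0.74  1.54  0.43  1.16 -0.75]
650.7,45.5,65,-6 offset [ 13.2  46.8 134.7] twist 0.04
```

>>> send_rows(grip=[255,255,255,255,255], offset=[[0,8,22],[2,19,54],[5,31,90],[9,41,118],[13,47,135]], twist=[0,0,0,0,0])

```text
clock: 6.47
position: [0.6509, 0.0396, 0.0627]
ee_rot: [-0.526, -0.471, 0.527, -0.473]
ft_force: [0.4, -0.8, -0.5]
grip_width: 0.433
```

>>> send_rows(grip=[255,255,255,255,255], offset=[[0,0,0],[0,0,0],[0,0,0],[0,0,0],[0,0,0]], twist=[0,0,0,0,0])

```text
clock: 6.88
position: [0.6497, 0.0464, 0.0628]
ee_rot: [0.525, 0.474, -0.525, 0.474]
ft_force: [-0.5, -0.9, 0.1]
grip_width: 0.431
```

```bash
python3 go.py 650.7,45.5,22,-6
python3 - <<'E'
from h import *
p,d=viewer.camera("scene");cv2.imwrite("pics/scene2.png",cv2.resize(p[150:350,130:380],None,fx=3,fy=3))
E
```

```text
t 6.88 pos [649.7  46.4  62.8] yaw(y) -5.84 xaxis [ 0.  0. -1.] grip 0.431 f [-0.5 -0.9  0.1] q [ 0.37  0.63 -0.7   1.53  0.43  1.14 -0.53]
650.7,45.5,22,-6 offset [40.8  1.   0.9] twist 0.16
```

View pics/scene2.png

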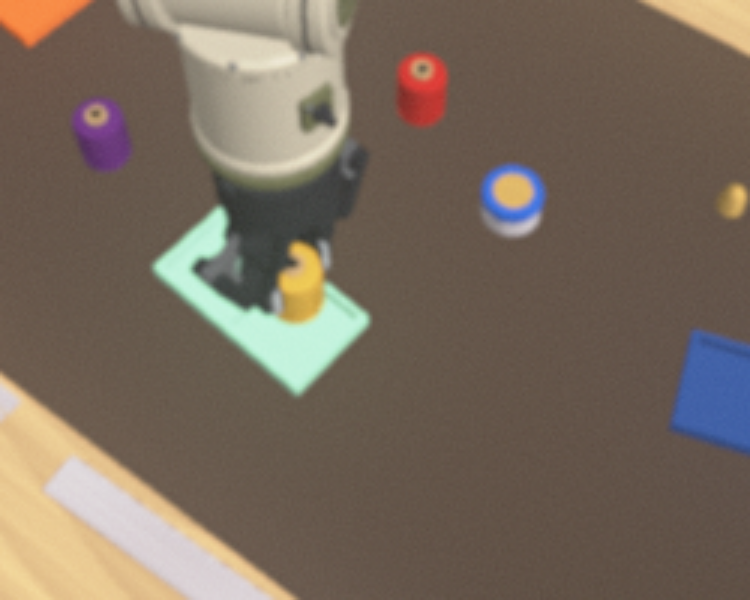

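The spool is held over the +y compartment of the mint tray, at (297,283) in this crop. I lower it and release.

>>> send_rows(grip=[255,255,255,255,255], offset=[[10,1,3],[22,1,3],[32,1,3],[38,1,3],[41,1,3]], twist=[0,0,0,0,0])

```text
clock: 7.35
position: [0.6493, 0.0415, 0.0208]
ee_rot: [-0.524, -0.474, 0.526, -0.473]
ft_force: [-17.8, -4.6, 35.9]
grip_width: 0.433
```

>>> send_rows(grip=[255,255,255,255,255], offset=[[0,0,0],[0,0,0],[0,0,0],[0,0,0],[0,0,0]], twist=[0,0,0,0,0])

```text
clock: 7.77
position: [0.6505, 0.0418, 0.0211]
ee_rot: [-0.525, -0.473, 0.525, -0.473]
ft_force: [0.2, -0.2, 1.2]
grip_width: 0.434
```

>>> send_rows(grip=[130,100,60,0,0], offset=[[0,0,0],[0,0,0],[0,0,0],[0,0,0],[0,0,0]], twist=[0,0,0,0,0])

```text
clock: 8.18
position: [0.6507, 0.0417, 0.0213]
ee_rot: [0.525, 0.473, -0.525, 0.473]
ft_force: [-0.8, 0.7, 0.6]
grip_width: 0.986
```

>>> send_rows(grip=[0,0,0,0,0], offset=[[-5,0,0],[-20,0,0],[-45,0,0],[-75,0,0],[-100,0,0]], twist=[0,0,0,0,0])

```text
clock: 8.6
position: [0.6509, 0.0421, 0.1246]
ee_rot: [0.526, 0.473, -0.525, 0.474]
ft_force: [0.3, 0.4, 0.3]
grip_width: 1.003
```

```bash
python3 go.py 478.4,118,90,-6
```

```text
t 8.60 pos [650.9  42.1 124.6] yaw(y) -5.94 xaxis [ 0.002  0.    -1.   ] grip 1.003 f [0.3 0.4 0.3] q [ 0.39  0.57 -0.73  1.48  0.39  1.24 -0.49]
478.4,118,90,-6 offset [  34.3 -179.5  -57.6] twist 0.06
```

>>> send_rows(grip=[0,0,0,0,0], offset=[[4,-30,-10],[12,-70,-22],[20,-110,-35],[28,-145,-47],[34,-170,-55]], twist=[0,0,0,0,0])

```text
clock: 9.02
position: [0.4841, 0.1156, 0.0877]
ee_rot: [-0.525, -0.474, 0.525, -0.474]
ft_force: [-0.7, 0.8, 0.3]
grip_width: 1.002
```

>>> send_rows(grip=[0,0,0,0,0], offset=[[2,-9,-2],[8,-9,-2],[15,-9,-2],[15,-9,-2],[15,-9,-2]], twist=[0,0,0,0,0])

```text
clock: 9.43
position: [0.4794, 0.1164, 0.0721]
ee_rot: [0.526, 0.473, -0.526, 0.473]
ft_force: [-0.1, -0.7, -0.6]
grip_width: 1.001
```

```bash
python3 go.py 478.4,118,14,-6
python3 - <<'E'
from h import *
p,d=viewer.camera("top");cv2.imwrite("pics/top3.png",cv2.resize(p[100:260,120:380],None,fx=3,fy=3))
C=cloud("top",d); C[d==0]=np.nan
for r in viewer.regions_of("spool_mustard","top")[:1]:
    c=C[r["region"]];t=c[abs(c[:,2]-.051)<.006];print(r["score"],np.nanmean(t,0),len(t))
E
```

```text
t 9.43 pos [479.4 116.4  72.1] yaw(y) -6.04 xaxis [-0.     0.001 -1.   ] grip 1.001 f [-0.1 -0.7 -0.6] q [ 0.42  0.32 -0.84  1.94  0.28  1.   -0.65]
478.4,118,14,-6 offset [58.1 -1.2 -1.4] twist -0.04
0.59 [0.64770182 0.04293023 0.0513683 ] 120
```

View pics/top3.png

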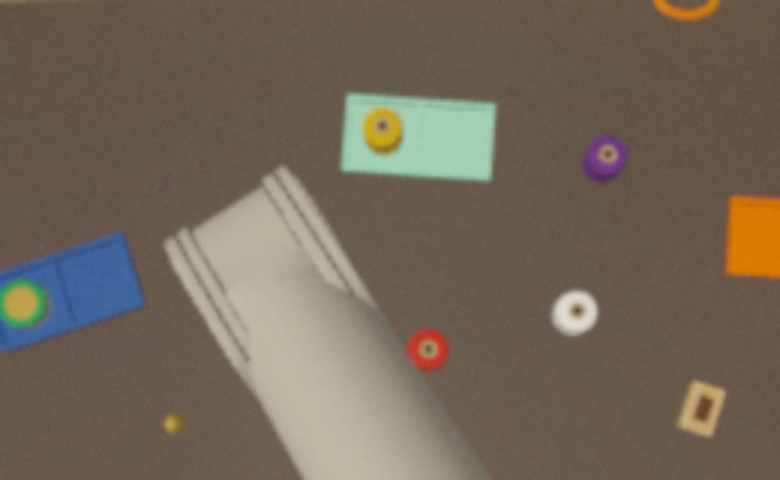

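Crop: the mustard spool stands in the left (+y) mint compartment, at (382,130). Next is the blue tin.

>>> send_rows(grip=[0,0,0,0,0], offset=[[15,-1,-1],[32,-1,-1],[46,-1,-1],[55,-1,-1],[59,-1,-1]], twist=[0,0,0,0,0])

```text
clock: 9.95
position: [0.4773, 0.1179, 0.0122]
ee_rot: [-0.525, -0.474, 0.526, -0.473]
ft_force: [-1.1, -0.4, 0.6]
grip_width: 0.998
```

>>> send_rows(grip=[80,140,255,255,255], offset=[[0,0,0],[0,0,0],[0,0,0],[0,0,0],[0,0,0]], twist=[0,0,0,0,0], newtons=40)

```text
clock: 10.37
position: [0.4783, 0.1182, 0.0144]
ee_rot: [0.526, 0.473, -0.525, 0.474]
ft_force: [-1.7, -0.3, 7.2]
grip_width: 0.517
```

>>> send_rows(grip=[255,255,255,255,255], offset=[[0,0,0],[0,0,0],[0,0,0],[0,0,0],[0,0,0]], twist=[0,0,0,0,0])

```text
clock: 10.78
position: [0.4783, 0.1182, 0.0144]
ee_rot: [0.526, 0.473, -0.525, 0.474]
ft_force: [-2.1, -0.9, 5.9]
grip_width: 0.516
```

>>> send_rows(grip=[255,255,255,255,255], offset=[[-8,0,0],[-20,0,0],[-36,0,0],[-48,0,0],[-55,0,0]], twist=[0,0,0,0,0])

```text
clock: 11.2
position: [0.4785, 0.1183, 0.0706]
ee_rot: [0.526, 0.473, -0.525, 0.474]
ft_force: [-0.4, -0.1, -1.2]
grip_width: 0.516
```

```bash
python3 go.py 643.5,-24.5,65,-6
```

```text
t 11.20 pos [478.5 118.3  70.6] yaw(y) -5.95 xaxis [ 0.003  0.    -1.   ] grip 0.516 f [-0.4 -0.1 -1.2] q [ 0.42  0.32 -0.85  1.95  0.28  1.   -0.66]
643.5,-24.5,65,-6 offset [  6.1 178.9 125. ] twist 0.05
```

>>> send_rows(grip=[255,255,255,255,255], offset=[[-10,17,12],[-20,42,29],[-20,72,50],[-20,105,73],[-20,138,96]], twist=[0,0,0,0,0])

```text
clock: 11.62
position: [0.6061, 0.0066, 0.0891]
ee_rot: [0.525, 0.473, -0.525, 0.474]
ft_force: [0.0, 0.2, -0.5]
grip_width: 0.516
```

>>> send_rows(grip=[255,255,255,255,255], offset=[[0,20,15],[0,35,25],[0,41,29],[0,41,29],[0,41,29]], twist=[0,0,0,0,0])

```text
clock: 12.03
position: [0.642, -0.0238, 0.0884]
ee_rot: [0.525, 0.474, -0.525, 0.473]
ft_force: [-1.1, 0.2, -1.0]
grip_width: 0.517
```

```bash
python3 go.py 643.5,-24.5,20,-6
python3 - <<'E'
from h import *
p,d=viewer.camera("scene");cv2.imwrite("pics/scene4.png",cv2.resize(p[150:350,130:380],None,fx=3,fy=3))
E
```

```text
t 12.03 pos [642.  -23.8  88.4] yaw(y) -5.91 xaxis [-0.     0.001 -1.   ] grip 0.517 f [-1.1  0.2 -1. ] q [ 0.48  0.58 -0.71  1.54  0.4   1.17 -0.4 ]
643.5,-24.5,20,-6 offset [68.4  1.6  0.6] twist 0.09
```

View pics/scene4.png

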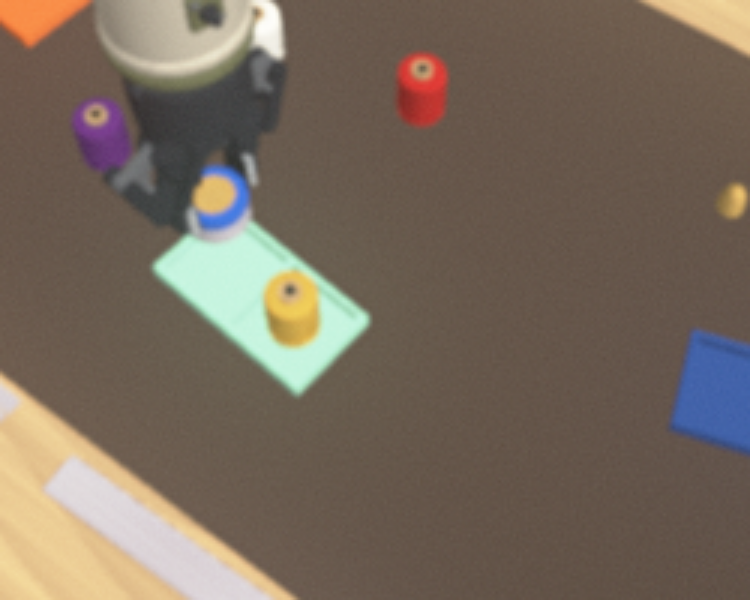

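The tin is held upright over the -y mint compartment, at (218,205) in this crop. The mustard spool stands upright at (292,308).

>>> send_rows(grip=[255,255,255,255,255], offset=[[14,1,1],[30,1,1],[44,1,1],[54,1,1],[60,1,1]], twist=[0,0,0,0,0])

```text
clock: 12.5
position: [0.6423, -0.0256, 0.0262]
ee_rot: [-0.525, -0.474, 0.526, -0.473]
ft_force: [0.3, 0.2, -1.5]
grip_width: 0.516
```

>>> send_rows(grip=[255,255,255,255,255], offset=[[3,0,0],[6,0,0],[8,0,0],[9,0,0],[9,0,0]], twist=[0,0,0,0,0])

```text
clock: 12.92
position: [0.6437, -0.0259, 0.0195]
ee_rot: [0.525, 0.473, -0.525, 0.473]
ft_force: [0.2, 0.0, -0.9]
grip_width: 0.518
```

```bash
python3 go.py 643.5,-24.5,19,-6
```

```text
t 12.92 pos [643.7 -25.9  19.5] yaw(y) -5.96 xaxis [ 0. -0. -1.] grip 0.518 f [ 0.2  0.  -0.9] q [ 0.46  0.66 -0.67  1.58  0.45  1.06 -0.43]
643.5,-24.5,19,-6 offset [ 0.5 -0.4 -1.4] twist 0.04
```

>>> send_rows(grip=[255,110,80,40,0], offset=[[1,0,0],[1,0,0],[1,0,0],[1,0,0],[1,0,0]], twist=[0,0,0,0,0])

```text
clock: 13.33
position: [0.6437, -0.026, 0.0185]
ee_rot: [0.525, 0.473, -0.525, 0.473]
ft_force: [-0.0, 0.2, -0.0]
grip_width: 0.939
```

>>> send_rows(grip=[0,0,0,0,0], offset=[[-5,0,0],[-20,0,0],[-45,0,0],[-75,0,0],[-100,0,0]], twist=[0,0,0,0,0])

```text
clock: 13.75
position: [0.6439, -0.0256, 0.1216]
ee_rot: [0.526, 0.473, -0.525, 0.474]
ft_force: [1.5, 0.0, 0.7]
grip_width: 1.004
```

```bash
python3 go.py 440.3,8.4,100,-6
```

```text
t 13.75 pos [643.9 -25.6 121.6] yaw(y) -5.93 xaxis [ 0.002  0.    -1.   ] grip 1.004 f [1.5 0.  0.7] q [ 0.49  0.55 -0.72  1.51  0.38  1.22 -0.38]
440.3,8.4,100,-6 offset [  21.2 -206.   -12.7] twist 0.07
```

>>> send_rows(grip=[0,0,0,0,0], offset=[[0,-30,-2],[2,-70,-5],[6,-110,-7],[12,-148,-9],[18,-180,-11]], twist=[0,0,0,0,0])

```text
clock: 14.17
position: [0.4635, 0.004, 0.1008]
ee_rot: [-0.525, -0.473, 0.525, -0.474]
ft_force: [0.4, 0.8, 1.2]
grip_width: 1.0
```

>>> send_rows(grip=[0,0,0,0,0], offset=[[0,-18,-1],[0,-26,-2],[5,-26,-2],[10,-26,-2],[10,-26,-2]], twist=[0,0,0,0,0])

```text
clock: 14.58
position: [0.4409, 0.0083, 0.09]
ee_rot: [0.526, 0.473, -0.525, 0.473]
ft_force: [0.5, 0.1, -0.3]
grip_width: 1.003
```

```bash
python3 go.py 440.3,8.4,16,-6
python3 - <<'E'
from h import *
p,d=viewer.camera("top");cv2.imwrite("pics/top5.png",cv2.resize(p[100:260,120:380],None,fx=3,fy=3))
p,d=viewer.camera("scene");cv2.imwrite("pics/scene5.png",cv2.resize(p[100:300,130:380],None,fx=3,fy=3))
E
```

```text
t 14.58 pos [440.9   8.3  90. ] yaw(y) -5.98 xaxis [ 0.     0.001 -1.   ] grip 1.003 f [ 0.5  0.1 -0.3] q [ 0.7   0.15 -0.86  2.05  0.13  1.   -0.33]
440.3,8.4,16,-6 offset [74.  -0.7 -0. ] twist 0.02
```

View pics/top5.png

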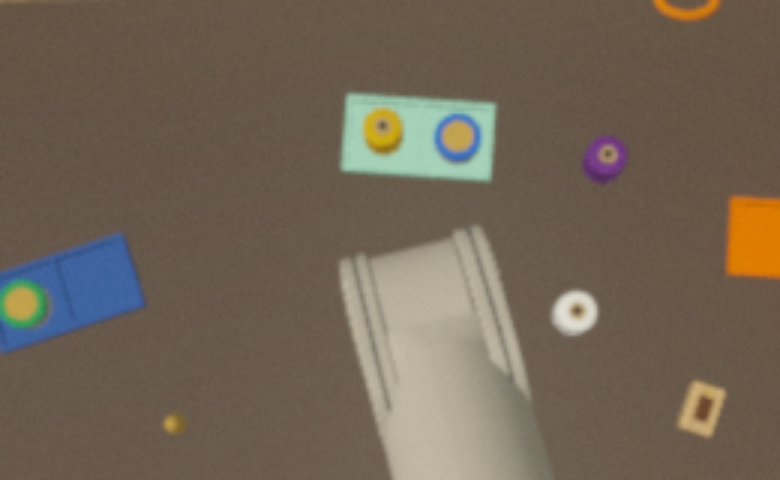

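View pics/scene5.png

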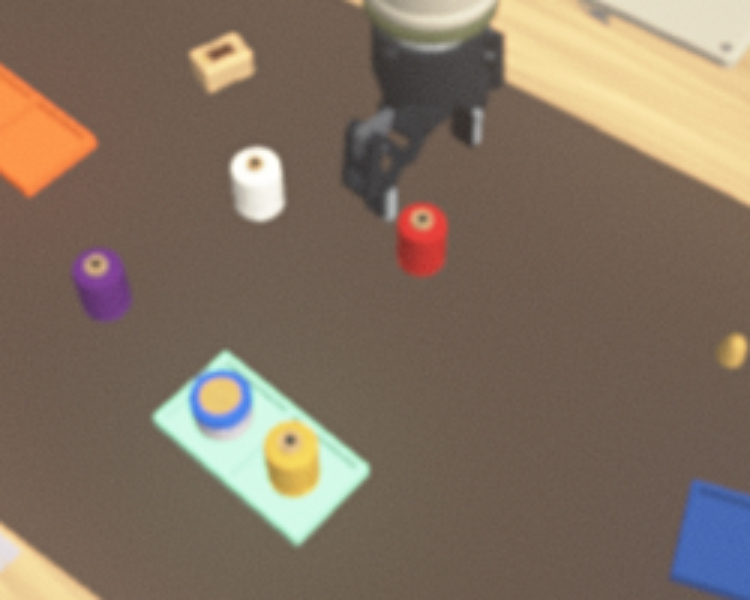

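The top crop shows the mint kit complete, with the spool at (382,130) and the tin at (458,137), both centred. Both views show the tin flat. The gripper is above the red spool, so I go down for it.

>>> send_rows(grip=[0,0,0,0,0], offset=[[18,-1,0],[38,-1,0],[56,-1,0],[68,-1,0],[74,-1,0]], twist=[0,0,0,0,0])

```text
clock: 15.1
position: [0.4387, 0.0088, 0.0147]
ee_rot: [-0.525, -0.474, 0.526, -0.472]
ft_force: [-0.1, 0.6, -0.3]
grip_width: 1.001
```

>>> send_rows(grip=[80,160,255,255,255], offset=[[0,0,0],[0,0,0],[0,0,0],[0,0,0],[0,0,0]], twist=[0,0,0,0,0], newtons=40)

```text
clock: 15.52
position: [0.4398, 0.0084, 0.0173]
ee_rot: [0.526, 0.473, -0.525, 0.474]
ft_force: [-1.3, 0.3, 5.4]
grip_width: 0.432
```

>>> send_rows(grip=[255,255,255,255,255], offset=[[0,0,0],[0,0,0],[0,0,0],[0,0,0],[0,0,0]], twist=[0,0,0,0,0])

```text
clock: 15.93
position: [0.4398, 0.0084, 0.0173]
ee_rot: [0.526, 0.473, -0.525, 0.474]
ft_force: [-1.1, 1.4, 5.4]
grip_width: 0.435
```

>>> send_rows(grip=[255,255,255,255,255], offset=[[-8,0,0],[-22,0,0],[-42,0,0],[-65,0,0],[-85,0,0]], twist=[0,0,0,0,0])

```text
clock: 16.35
position: [0.4391, 0.0088, 0.1032]
ee_rot: [0.525, 0.473, -0.525, 0.474]
ft_force: [1.3, -0.8, -0.3]
grip_width: 0.435
```

```bash
python3 go.py 538.7,-321.3,100,-5.5
```

```text
t 16.35 pos [439.1   8.8 103.2] yaw(y) -5.93 xaxis [ 0.001 -0.    -1.   ] grip 0.435 f [ 1.3 -0.8 -0.3] q [ 0.72  0.12 -0.87  2.04  0.11  1.02 -0.3 ]
538.7,-321.3,100,-5.5 offset [  3.4 133.2 318. ] twist -0.43
```

>>> send_rows(grip=[255,255,255,255,255], offset=[[0,8,20],[0,21,50],[0,35,84],[0,49,118],[0,63,151]], twist=[0,0,0,0,0])

```text
clock: 16.77
position: [0.4863, -0.1503, 0.1024]
ee_rot: [-0.525, -0.473, 0.525, -0.474]
ft_force: [0.4, 0.6, -0.3]
grip_width: 0.436
```

>>> send_rows(grip=[255,255,255,255,255], offset=[[0,14,34],[0,28,68],[0,42,102],[0,54,130],[0,63,150]], twist=[0,0,0,0,0])

```text
clock: 17.18
position: [0.5329, -0.3077, 0.1021]
ee_rot: [-0.526, -0.472, 0.526, -0.473]
ft_force: [0.6, -0.3, -0.9]
grip_width: 0.431
```

```bash
python3 go.py 538.7,-321.3,60,-5.5
```

```text
t 17.18 pos [ 532.9 -307.7  102.1] yaw(y) -6.12 xaxis [ 0.001 -0.001 -1.   ] grip 0.431 f [ 0.6 -0.3 -0.9] q [ 0.93  0.49 -0.62  1.61  0.3   1.14  0.13]
538.7,-321.3,60,-5.5 offset [42.1  7.2 12.8] twist -0.62
```

>>> send_rows(grip=[255,255,255,255,255], offset=[[0,4,8],[5,7,12],[17,7,12],[30,7,12],[40,7,12]], twist=[0,-0.5,-0.5,-0.5,-0.5])

```text
clock: 17.6
position: [0.5382, -0.3146, 0.0594]
ee_rot: [-0.523, -0.477, 0.523, -0.475]
ft_force: [0.1, 0.8, -0.6]
grip_width: 0.431
```

```bash
python3 go.py 538.7,-321.3,21.8,-5.5
python3 - <<'E'
from h import *
p,d=viewer.camera("scene");cv2.imwrite("pics/scene6.png",cv2.resize(p[70:240,60:310],None,fx=3,fy=3))
E
```

```text
t 17.60 pos [ 538.2 -314.6   59.4] yaw(y) -5.34 xaxis [-0.001  0.001 -1.   ] grip 0.431 f [ 0.1  0.8 -0.6] q [ 0.92  0.55 -0.6   1.62  0.34  1.08  0.13]
538.7,-321.3,21.8,-5.5 offset [37.6  1.2  6.7] twist 0.16
```

View pics/scene6.png

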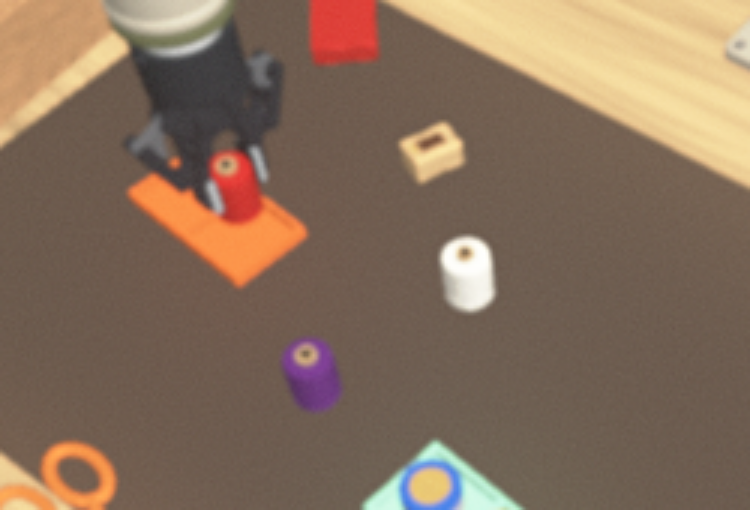

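The red spool is held over the +y orange compartment, at (237,190) in this crop. I lower it.

>>> send_rows(grip=[255,255,255,255,255], offset=[[4,1,5],[12,1,6],[21,1,6],[28,1,6],[32,1,6]], twist=[0,0,0,0,0])

```text
clock: 18.07
position: [0.5387, -0.3224, 0.028]
ee_rot: [-0.523, -0.476, 0.523, -0.475]
ft_force: [-0.5, -0.6, -0.4]
grip_width: 0.431
```

>>> send_rows(grip=[255,255,255,255,255], offset=[[2,0,0],[4,0,0],[5,0,0],[5,0,0],[5,0,0]], twist=[0,0,0,0,0])

```text
clock: 18.48
position: [0.5394, -0.3228, 0.0246]
ee_rot: [0.523, 0.475, -0.523, 0.476]
ft_force: [0.7, 0.1, -0.6]
grip_width: 0.433
```

```bash
python3 go.py 538.7,-321.3,21.5,-5.5
```

```text
t 18.48 pos [ 539.4 -322.8   24.6] yaw(y) -5.46 xaxis [ 0. -0. -1.] grip 0.433 f [ 0.7  0.1 -0.6] q [ 0.91  0.6  -0.58  1.63  0.37  1.03  0.12]
538.7,-321.3,21.5,-5.5 offset [ 3.1 -0.8 -1.4] twist 0.04
```

>>> send_rows(grip=[255,255,255,255,255], offset=[[1,0,0],[2,0,0],[2.5,0,0],[3,0,0],[3,0,0]], twist=[0,0,0,0,0])

```text
clock: 18.9
position: [0.5392, -0.3227, 0.0214]
ee_rot: [-0.523, -0.476, 0.523, -0.476]
ft_force: [-0.1, -0.6, 0.7]
grip_width: 0.436
```

>>> send_rows(grip=[140,110,80,40,0], offset=[[0,0,0],[0,0,0],[0,0,0],[0,0,0],[0,0,0]], twist=[0,0,0,0,0])

```text
clock: 19.32
position: [0.5392, -0.3227, 0.0214]
ee_rot: [0.523, 0.476, -0.523, 0.476]
ft_force: [0.6, -1.0, 0.1]
grip_width: 0.938
```

>>> send_rows(grip=[0,0,0,0,0], offset=[[-5,0,0],[-20,0,0],[-45,0,0],[-75,0,0],[-90,0,0]], twist=[0,0,0,0,0])

```text
clock: 19.73
position: [0.5407, -0.323, 0.1163]
ee_rot: [0.524, 0.474, -0.523, 0.477]
ft_force: [-0.1, -0.2, -0.3]
grip_width: 1.001
```

```bash
python3 go.py 377.6,-246.9,80,70 377.6,-246.9,80,-20
```

```text
t 19.73 pos [ 540.7 -323.   116.3] yaw(y) -5.44 xaxis [ 0.004 -0.002 -1.   ] grip 1.001 f [-0.1 -0.2 -0.3] q [ 0.94  0.5  -0.62  1.56  0.31  1.18  0.16]
377.6,-246.9,80,70 offset [  35.4 -169.7  -60.4] twist -75.44
377.6,-246.9,80,-20 offset [  35.4 -169.7  -60.4] twist 14.56
```

>>> send_rows(grip=[0,0,0,0,0], offset=[[0,-25,-9],[4,-62,-22],[12,-100,-36],[20,-132,-47],[28,-155,-55]], twist=[3,6,9,12,14.5])

```text
clock: 20.15
position: [0.3878, -0.2523, 0.0839]
ee_rot: [-0.579, -0.405, 0.58, -0.405]
ft_force: [1.4, 0.0, 0.3]
grip_width: 1.003
```

```bash
python3 go.py 377.6,-246.9,75,-20
```

```text
t 20.15 pos [ 387.8 -252.3   83.9] yaw(y) -20.12 xaxis [-0.001 -0.001 -1.   ] grip 1.003 f [1.4 0.  0.3] q [ 1.08  0.18 -0.64  2.02  0.13  0.99  0.02]
377.6,-246.9,75,-20 offset [  8.9 -11.4  -1.6] twist -0.12
```

>>> send_rows(grip=[0,0,0,0,0], offset=[[4,-8,-1],[9,-11,-1],[9,-11,-1],[9,-11,-1],[9,-11,-1]], twist=[0,0,0,0,0])

```text
clock: 20.57
position: [0.3817, -0.2489, 0.0749]
ee_rot: [0.579, 0.406, -0.578, 0.406]
ft_force: [1.2, -0.2, -0.1]
grip_width: 1.004
```

```bash
python3 go.py 377.6,-246.9,14,-20
python3 - <<'E'
from h import *
p,d=viewer.camera("top");cv2.imwrite("pics/top7.png",cv2.resize(p[130:290,250:450],None,fx=4,fy=3))
p,d=viewer.camera("scene");cv2.imwrite("pics/scene7.png",cv2.resize(p[60:210,80:280],None,fx=4,fy=4))
E
```

```text
t 20.57 pos [ 381.7 -248.9   74.9] yaw(y) -19.90 xaxis [ 0.002 -0.    -1.   ] grip 1.004 f [ 1.2 -0.2 -0.1] q [ 1.09  0.18 -0.64  2.04  0.13  0.96  0.03]
377.6,-246.9,14,-20 offset [60.9 -4.6 -0.5] twist 0.1
```

View pics/scene7.png

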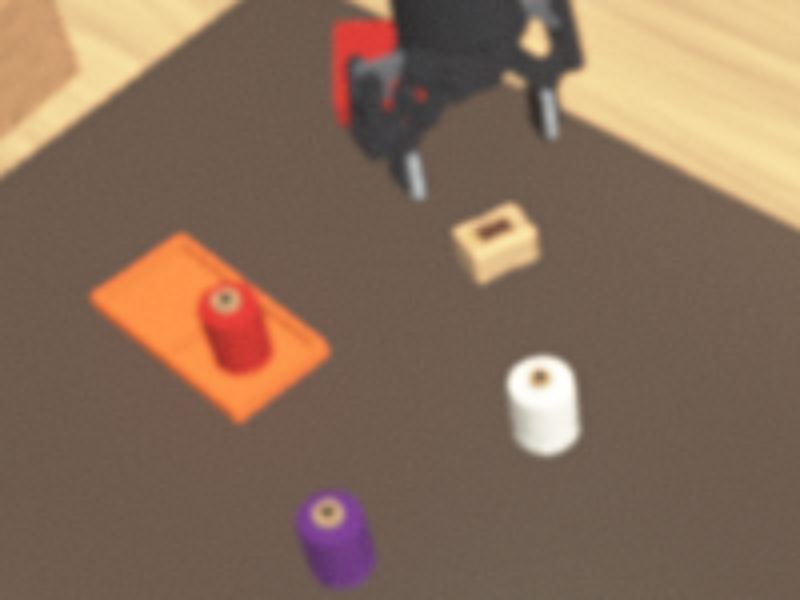

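View pics/top7.png

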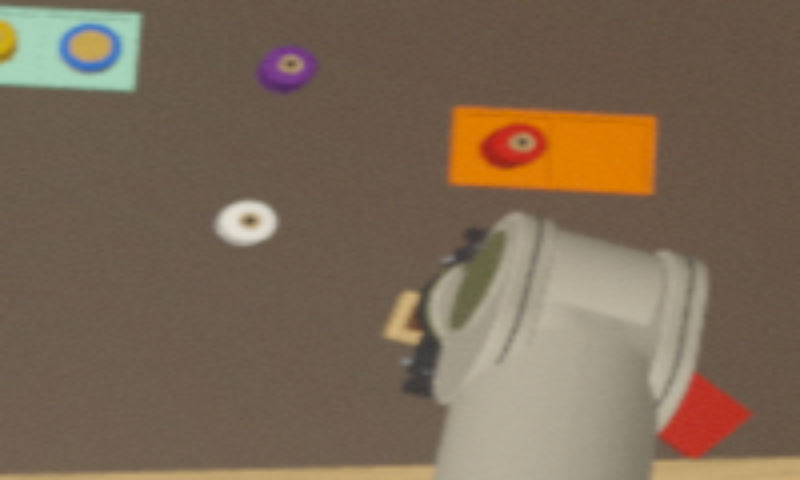

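The jaws straddle the needle box's long axis: the scene crop shows fingers at (415,190) and (548,125) with the box at (497,240). The red spool stands in the orange tray. I descend.

>>> send_rows(grip=[0,0,0,0,0], offset=[[12,-3,0],[30,-4,0],[46,-4,0],[56,-4,0],[61,-4,0]], twist=[0,0,0,0,0])

```text
clock: 21.08
position: [0.3762, -0.2468, 0.0121]
ee_rot: [-0.579, -0.406, 0.579, -0.405]
ft_force: [-0.3, -0.2, 0.0]
grip_width: 0.998
```

>>> send_rows(grip=[0,0,0,0,0], offset=[[0,0,0],[0,0,0],[0,0,0],[0,0,0],[0,0,0]], twist=[0,0,0,0,0])

```text
clock: 21.5
position: [0.3767, -0.2475, 0.0139]
ee_rot: [0.579, 0.405, -0.579, 0.406]
ft_force: [-0.5, -0.6, -0.4]
grip_width: 0.997
```

```bash
python3 go.py 377.6,-246.9,14,-20
```

```text
t 21.50 pos [ 376.7 -247.5   13.9] yaw(y) -19.97 xaxis [ 0.001 -0.001 -1.   ] grip 0.997 f [-0.5 -0.6 -0.4] q [ 1.05  0.27 -0.62  2.09  0.21  0.83 -0.04]
377.6,-246.9,14,-20 offset [-0.1  0.6 -0.9] twist 0.03
```

>>> send_rows(grip=[60,110,160,255,255], offset=[[1,0,0],[1,0,0],[1,0,0],[1,0,0],[1,0,0]], twist=[0,0,0,0,0], newtons=40)

```text
clock: 21.92
position: [0.3765, -0.2473, 0.0127]
ee_rot: [-0.579, -0.406, 0.579, -0.406]
ft_force: [-1.3, 0.5, 4.5]
grip_width: 0.528
```

>>> send_rows(grip=[255,255,255,255,255], offset=[[0,0,0],[0,0,0],[0,0,0],[0,0,0],[0,0,0]], twist=[0,0,0,0,0])

```text
clock: 22.33
position: [0.3766, -0.2473, 0.0127]
ee_rot: [-0.579, -0.406, 0.579, -0.406]
ft_force: [-1.3, 0.8, 4.6]
grip_width: 0.524
```

>>> send_rows(grip=[255,255,255,255,255], offset=[[-6,0,0],[-18,0,0],[-38,0,0],[-62,0,0],[-85,0,0]], twist=[0,0,0,0,0])

```text
clock: 22.75
position: [0.3764, -0.2468, 0.0991]
ee_rot: [0.579, 0.406, -0.579, 0.406]
ft_force: [-0.1, -0.9, -0.6]
grip_width: 0.527
```

```bash
python3 go.py 532.1,-389.9,100,-5.5
python3 - <<'E'
from h import *
p,d=viewer.camera("scene");cv2.imwrite("pics/scene8.png",cv2.resize(p[40:190,80:280],None,fx=4,fy=4))
E
```

```text
t 22.75 pos [ 376.4 -246.8   99.1] yaw(y) -19.93 xaxis [ 0.  0. -1.] grip 0.527 f [-0.1 -0.9 -0.6] q [ 1.11  0.12 -0.65  2.03  0.09  1.01  0.06]
532.1,-389.9,100,-5.5 offset [ -0.9 195.2  81.5] twist -14.43
```

View pics/scene8.png

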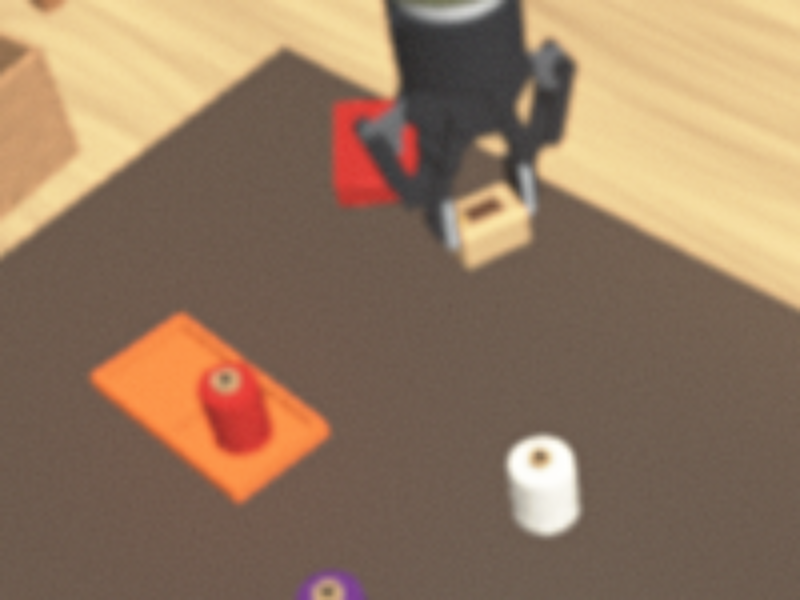

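The box is held level in the jaws, at (490,225) in the crop. I carry it to the -y orange compartment.

>>> send_rows(grip=[255,255,255,255,255], offset=[[0,18,8],[0,46,19],[0,80,33],[0,114,48],[0,146,61]], twist=[-2,-5,-8,-11,-14.4])

```text
clock: 23.22
position: [0.4938, -0.3562, 0.0982]
ee_rot: [-0.523, -0.475, 0.523, -0.476]
ft_force: [0.5, 0.2, 1.7]
grip_width: 0.527
```

```bash
python3 go.py 532.1,-389.9,90,-5.5
```

```text
t 23.22 pos [ 493.8 -356.2   98.2] yaw(y) -5.47 xaxis [ 0.    -0.001 -1.   ] grip 0.527 f [0.5 0.2 1.7] q [ 1.03  0.47 -0.61  1.63  0.29  1.13  0.25]
532.1,-389.9,90,-5.5 offset [ 8.2 41.3 29.8] twist 0.03
```

>>> send_rows(grip=[255,255,255,255,255], offset=[[0,18,13],[0,34,24],[5,41,29],[8,41,29],[8,41,29]], twist=[0,0,0,0,0])

```text
clock: 23.63
position: [0.5301, -0.3863, 0.0885]
ee_rot: [-0.524, -0.476, 0.524, -0.475]
ft_force: [-1.3, -0.2, -0.6]
grip_width: 0.523
```

```bash
python3 go.py 532.1,-389.9,17,-5.5
```

```text
t 23.63 pos [ 530.1 -386.3   88.5] yaw(y) -5.54 xaxis [-0.001  0.001 -1.   ] grip 0.523 f [-1.3 -0.2 -0.6] q [ 0.98  0.58 -0.58  1.5   0.33  1.16  0.24]
532.1,-389.9,17,-5.5 offset [71.4  2.5  3.4] twist -0.04
```

>>> send_rows(grip=[255,255,255,255,255], offset=[[12,2,2],[28,2,2],[44,2,2],[55,2,2],[62,2,2]], twist=[0,0,0,0,0])

```text
clock: 24.05
position: [0.5314, -0.3887, 0.0256]
ee_rot: [-0.523, -0.476, 0.524, -0.475]
ft_force: [-0.0, -0.2, -0.5]
grip_width: 0.531
```

>>> send_rows(grip=[255,255,255,255,255], offset=[[2,0,0],[4,0,0],[6,0,0],[6,0,0],[6,0,0]], twist=[0,0,0,0,0])

```text
clock: 24.47
position: [0.5329, -0.3895, 0.0219]
ee_rot: [0.524, 0.475, -0.524, 0.475]
ft_force: [-0.6, -0.0, 0.0]
grip_width: 0.525
```

```bash
python3 go.py 532.1,-389.9,17,-5.5
python3 - <<'E'
from h import *
p,d=viewer.camera("scene");cv2.imwrite("pics/scene9.png",cv2.resize(p[70:220,80:280],None,fx=4,fy=4))
E
```

```text
t 24.47 pos [ 532.9 -389.5   21.9] yaw(y) -5.56 xaxis [ 0.001 -0.001 -1.   ] grip 0.525 f [-0.6 -0.   0. ] q [ 0.97  0.66 -0.56  1.54  0.38  1.06  0.22]
532.1,-389.9,17,-5.5 offset [ 4.9 -0.7  0.4] twist -0.06
```

View pics/scene9.png

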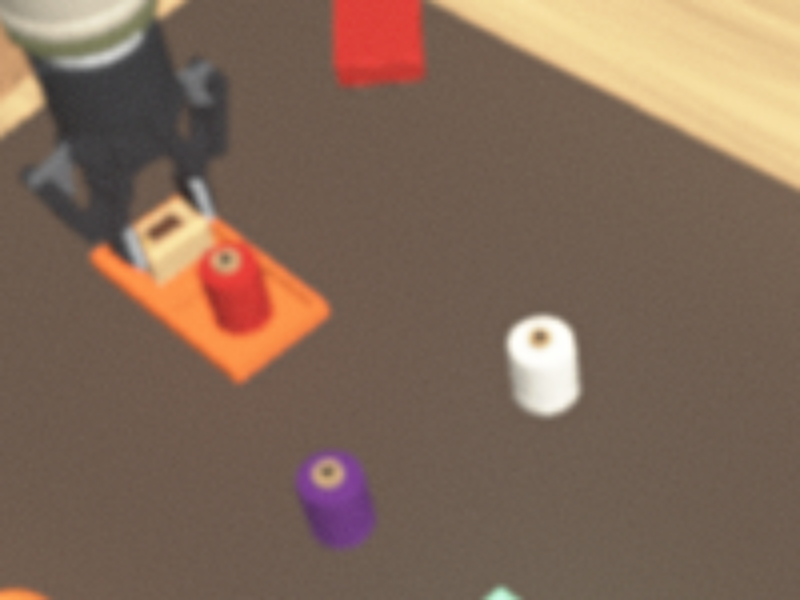

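The box sits squared over the -y orange compartment, at (172,235) in the crop, about 4.5 mm above the floor.

>>> send_rows(grip=[255,255,255,255,255], offset=[[1,0,0],[2.5,0,0],[4,0,0],[4.5,0,0],[4.5,0,0]], twist=[0,0,0,0,0])

```text
clock: 24.93
position: [0.5326, -0.3893, 0.0168]
ee_rot: [-0.524, -0.475, 0.524, -0.475]
ft_force: [-0.5, 0.4, 1.6]
grip_width: 0.523
```

>>> send_rows(grip=[255,115,90,60,20], offset=[[0,0,0],[0,0,0],[0,0,0],[0,0,0],[0,0,0]], twist=[0,0,0,0,0])

```text
clock: 25.35
position: [0.5326, -0.3894, 0.0168]
ee_rot: [0.524, 0.475, -0.524, 0.475]
ft_force: [-0.3, 0.1, 0.6]
grip_width: 0.887
```

>>> send_rows(grip=[0,0,0,0,0], offset=[[0,0,0],[-12,0,0],[-35,0,0],[-65,0,0],[-95,0,0]], twist=[0,0,0,0,0])

```text
clock: 25.77
position: [0.5323, -0.389, 0.1134]
ee_rot: [0.524, 0.475, -0.524, 0.475]
ft_force: [0.3, -0.2, 0.5]
grip_width: 1.001
```

```bash
python3 go.py 470.5,-129.9,100,17
```

```text
t 25.77 pos [ 532.3 -389.   113.4] yaw(y) -5.54 xaxis [-0.     0.001 -1.   ] grip 1.001 f [ 0.3 -0.2  0.5] q [ 0.99  0.56 -0.59  1.47  0.32  1.21  0.26]
470.5,-129.9,100,17 offset [  13.6  -86.6 -251.9] twist -22.54
```

>>> send_rows(grip=[0,0,0,0,0], offset=[[0,-10,-29],[0,-22,-64],[0,-34,-99],[0,-46,-134],[0,-57,-166]], twist=[-4,-9,-14,-18,-22.5])

```text
clock: 26.18
position: [0.4915, -0.2165, 0.1127]
ee_rot: [0.42, 0.569, -0.42, 0.569]
ft_force: [0.9, -0.1, 1.2]
grip_width: 0.999
```

```bash
python3 go.py 470.5,-129.9,80,17
```

```text
t 26.18 pos [ 491.5 -216.5  112.7] yaw(y) 17.18 xaxis [ 0.    -0.001 -1.   ] grip 0.999 f [ 0.9 -0.1  1.2] q [ 0.99  0.34 -0.77  1.8   0.26  1.1   0.43]
470.5,-129.9,80,17 offset [ 32.6   5.6 -89. ] twist 0.18
```

>>> send_rows(grip=[0,0,0,0,0], offset=[[5,2,-34],[15,4,-66],[25,6,-89],[33,6,-89],[33,6,-89]], twist=[0,0,0,0,0])

```text
clock: 26.6
position: [0.4711, -0.1307, 0.0785]
ee_rot: [0.42, 0.569, -0.421, 0.569]
ft_force: [0.1, -0.3, -0.2]
grip_width: 1.001
```

```bash
python3 go.py 470.5,-129.9,16,17
python3 - <<'E'
from h import *
p,d=viewer.camera("top");cv2.imwrite("pics/top10.png",cv2.resize(p[100:290,220:450],None,fx=3,fy=3))
p,d=viewer.camera("scene");cv2.imwrite("pics/scene10.png",cv2.resize(p[70:220,80:280],None,fx=4,fy=4))
E
```

```text
t 26.60 pos [ 471.1 -130.7   78.5] yaw(y) 17.08 xaxis [-0.001 -0.001 -1.   ] grip 1.001 f [ 0.1 -0.3 -0.2] q [ 0.92  0.29 -0.82  1.95  0.25  1.01  0.28]
470.5,-129.9,16,17 offset [62.5 -0.2 -1. ] twist 0.08
```

View pics/scene10.png

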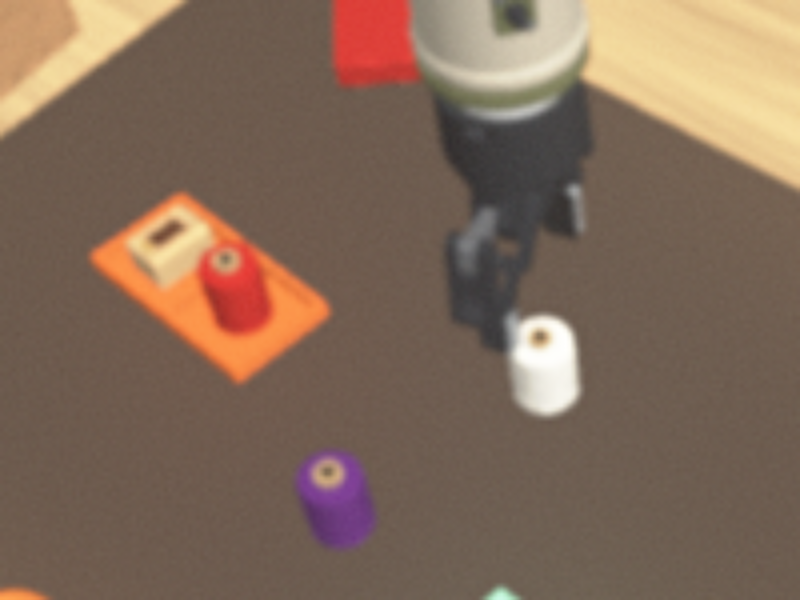

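View pics/top10.png

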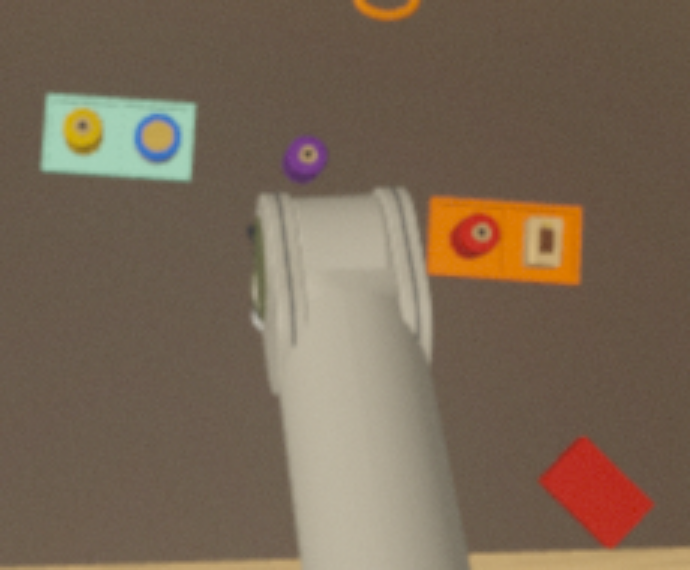

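The orange kit looks good, with the red spool at (475,235) and the box at (543,242) in the top crop. The gripper is above the white spool, so I descend and grip.

>>> send_rows(grip=[0,0,0,0,0], offset=[[14,0,-1],[32,0,-1],[48,0,-1],[58,0,-1],[62,0,-1]], twist=[0,0,0,0,0])

```text
clock: 27.12
position: [0.4711, -0.1315, 0.0159]
ee_rot: [0.421, 0.568, -0.421, 0.567]
ft_force: [-0.6, 0.0, 0.2]
grip_width: 1.001
```

>>> send_rows(grip=[80,160,255,255,255], offset=[[0,0,0],[0,0,0],[0,0,0],[0,0,0],[0,0,0]], twist=[0,0,0,0,0], newtons=40)

```text
clock: 27.53
position: [0.4721, -0.131, 0.0178]
ee_rot: [0.421, 0.568, -0.421, 0.569]
ft_force: [-1.1, 0.0, 5.7]
grip_width: 0.439
```

>>> send_rows(grip=[255,255,255,255,255], offset=[[0,0,0],[0,0,0],[0,0,0],[0,0,0],[0,0,0]], twist=[0,0,0,0,0])

```text
clock: 27.95
position: [0.4721, -0.131, 0.0178]
ee_rot: [0.421, 0.568, -0.421, 0.569]
ft_force: [-1.2, 0.4, 5.6]
grip_width: 0.433
```

>>> send_rows(grip=[255,255,255,255,255], offset=[[-8,0,0],[-22,0,0],[-42,0,0],[-65,0,0],[-85,0,0]], twist=[0,0,0,0,0])

```text
clock: 28.37
position: [0.4716, -0.1305, 0.1037]
ee_rot: [0.421, 0.568, -0.421, 0.569]
ft_force: [0.7, -0.7, -0.7]
grip_width: 0.433
```

```bash
python3 go.py 516.7,323.5,110,17
```

```text
t 28.37 pos [ 471.6 -130.5  103.7] yaw(y) 16.98 xaxis [ 0.001 -0.    -1.   ] grip 0.433 f [ 0.7 -0.7 -0.7] q [ 0.94  0.25 -0.84  1.93  0.21  1.05  0.31]
516.7,323.5,110,17 offset [  -6.3  175.7 -421.1] twist -0.02
```

>>> send_rows(grip=[255,255,255,255,255], offset=[[-2,8,-18],[-4,20,-48],[-6,33,-80],[-6,47,-113],[-6,61,-146]], twist=[0,0,0,0,0])

```text
clock: 28.78
position: [0.4873, 0.028, 0.1089]
ee_rot: [0.421, 0.567, -0.421, 0.569]
ft_force: [0.6, -0.6, -0.6]
grip_width: 0.431
```

>>> send_rows(grip=[255,255,255,255,255], offset=[[0,14,-33],[0,28,-66],[0,42,-99],[0,56,-133],[0,70,-167]], twist=[0,0,0,0,0])

```text
clock: 29.2
position: [0.5056, 0.2084, 0.1086]
ee_rot: [0.421, 0.568, -0.421, 0.568]
ft_force: [0.5, 0.0, -0.2]
grip_width: 0.431
```

```bash
python3 go.py 516.7,323.5,90,17
```

```text
t 29.20 pos [505.6 208.4 108.6] yaw(y) 16.91 xaxis [ 0.001 -0.    -1.   ] grip 0.431 f [ 0.5  0.  -0.2] q [ 0.31  0.42 -0.94  1.78  0.38  1.13 -0.46]
516.7,323.5,90,17 offset [  18.6   44.1 -106.9] twist -0.09
```

>>> send_rows(grip=[255,255,255,255,255], offset=[[0,13,-30],[2,26,-62],[8,36,-86],[14,42,-100],[18,44,-107]], twist=[0,0,0,0,0])

```text
clock: 29.62
position: [0.5157, 0.3248, 0.09]
ee_rot: [0.42, 0.569, -0.42, 0.568]
ft_force: [-0.0, 0.5, 0.0]
grip_width: 0.433
```

```bash
python3 go.py 516.7,323.5,22,17
python3 - <<'E'
from h import *
p,d=viewer.camera("scene");cv2.imwrite("pics/scene11.png",cv2.resize(p[170:320,270:470],None,fx=4,fy=4))
E
```

```text
t 29.62 pos [515.7 324.8  90. ] yaw(y) 17.11 xaxis [-0.     0.001 -1.   ] grip 0.433 f [-0.   0.5  0. ] q [ 0.04  0.58 -0.89  1.63  0.48  1.17 -0.67]
516.7,323.5,22,17 offset [68.   0.6  1.7] twist 0.11
```

View pics/scene11.png

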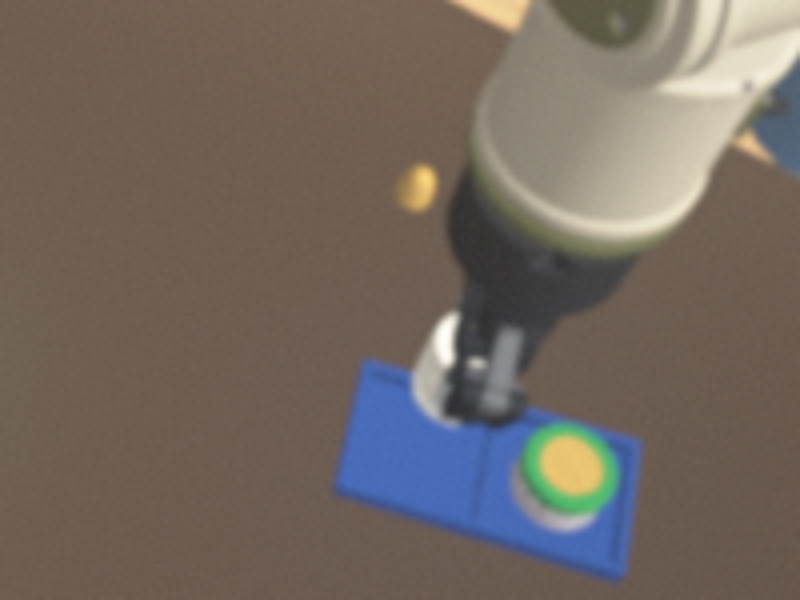

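The white spool is held over the free -y compartment. The green tin, at (568,475) in the crop, is clear of the fingers.

>>> send_rows(grip=[255,255,255,255,255], offset=[[12,0,1],[28,0,1],[44,0,1],[55,0,1],[62,0,1]], twist=[0,0,0,0,0])

```text
clock: 30.08
position: [0.5165, 0.3192, 0.0259]
ee_rot: [0.42, 0.568, -0.422, 0.568]
ft_force: [0.4, -0.8, -1.1]
grip_width: 0.431
```

>>> send_rows(grip=[255,255,255,255,255], offset=[[1,0,0],[2,0,0],[3,0,0],[3,0,0],[3,0,0]], twist=[0,0,0,0,0])

```text
clock: 30.5
position: [0.5171, 0.3212, 0.0253]
ee_rot: [0.421, 0.568, -0.421, 0.568]
ft_force: [0.6, -0.0, -0.0]
grip_width: 0.433
```

```bash
python3 go.py 516.7,323.5,22,17
```

```text
t 30.50 pos [517.1 321.2  25.3] yaw(y) 16.94 xaxis [ 0.001  0.    -1.   ] grip 0.433 f [ 0.6 -0.  -0. ] q [ 0.01  0.65 -0.84  1.67  0.54  1.07 -0.71]
516.7,323.5,22,17 offset [ 3.3  0.3 -2.3] twist -0.06
```

>>> send_rows(grip=[255,255,255,255,255], offset=[[1,0,-1],[2,0,-2],[3,0,-2],[3,0,-2],[3,0,-2]], twist=[0,0,0,0,0])

```text
clock: 30.92
position: [0.5161, 0.3233, 0.0219]
ee_rot: [0.421, 0.568, -0.421, 0.568]
ft_force: [-0.9, 0.8, 1.2]
grip_width: 0.432
```

>>> send_rows(grip=[140,110,80,40,0], offset=[[0,0,0],[0,0,0],[0,0,0],[0,0,0],[0,0,0]], twist=[0,0,0,0,0])

```text
clock: 31.33
position: [0.5162, 0.3229, 0.0217]
ee_rot: [0.421, 0.568, -0.421, 0.568]
ft_force: [0.4, -0.0, 0.2]
grip_width: 0.945
```

>>> send_rows(grip=[0,0,0,0,0], offset=[[-5,0,0],[-20,0,0],[-45,0,0],[-75,0,0],[-105,0,0]], twist=[0,0,0,0,0])

```text
clock: 31.75
position: [0.5158, 0.3231, 0.1291]
ee_rot: [0.421, 0.568, -0.421, 0.568]
ft_force: [-0.2, -0.3, 1.1]
grip_width: 1.001
```

>>> send_rows(grip=[0,0,0,0,0], offset=[[-10,-15,20],[-30,-30,50],[-50,-40,85],[-60,-50,120],[-60,-50,150]], twist=[0,0,0,0,0])

```text
clock: 32.17
position: [0.5122, 0.1635, 0.1905]
ee_rot: [0.421, 0.567, -0.42, 0.57]
ft_force: [1.2, 0.2, -0.8]
grip_width: 0.995
```

```bash
python3 go.py
python3 - <<'E'
from h import *
P={}
for n in("scene","top"):
    p,d=viewer.camera(n);C=cloud(n,d);C[d==0]=np.nan
    cv2.imwrite(f"pics/{n}12.png",cv2.resize(p,None,fx=1.5,fy=1.5))
    for t,h in dict(spool_mustard=.051,spool_red=.051,spool_white=.051,spool_purple=.047,tin_blue=.032,tin_green=.032,needle_box=.03).items():
        for r in viewer.regions_of(t,n)[:1]:
            c=C[r["region"]];q=c[abs(c[:,2]-h)<.006]
            if len(q)<8: print(t,n,"few",r["box"]);continue
            print(t,n,round(r["score"],2),len(q),(np.array(cv2.minAreaRect((q[:,:2]*1000).astype(np.float32))[0])).round(1),"zmed %.3f"%np.nanmedian(q[:,2]))
E
```

```text
t 32.17 pos [512.2 163.5 190.5] yaw(y) 16.97 xaxis [ 0.004 -0.001 -1.   ] grip 0.995 f [ 1.2  0.2 -0.8] q [ 0.44  0.3  -0.98  1.71  0.27  1.26 -0.3 ]
spool_red scene 0.62 152 [ 537.7 -320.6] zmed 0.051
spool_white scene 0.87 273 [515.6 324.4] zmed 0.051
spool_purple scene 0.83 182 [ 618.7 -163.5] zmed 0.047
tin_blue scene 0.61 332 [642.6 -24.6] zmed 0.032
needle_box scene 0.61 185 [ 531.6 -386.4] zmed 0.030
spool_mustard top 0.68 125 [649.3  43.7] zmed 0.052
spool_red top 0.68 131 [ 536.2 -323.3] zmed 0.051
spool_white top 0.46 127 [512.6 322.9] zmed 0.051
spool_purple top 0.69 132 [ 615.6 -167.2] zmed 0.047
tin_green top 0.61 195 [493.5 387.1] zmed 0.033
needle_box top 0.69 173 [ 530.  -390.5] zmed 0.030
```

View pics/scene12.png

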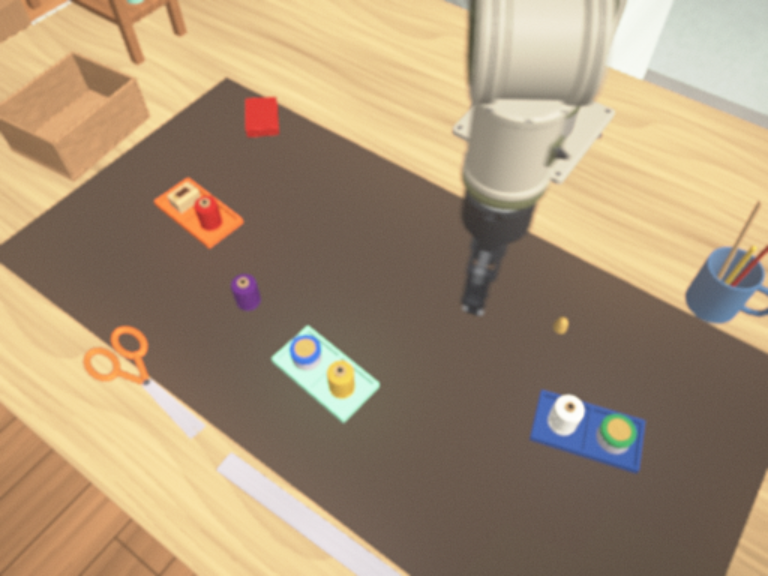

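View pics/top12.png

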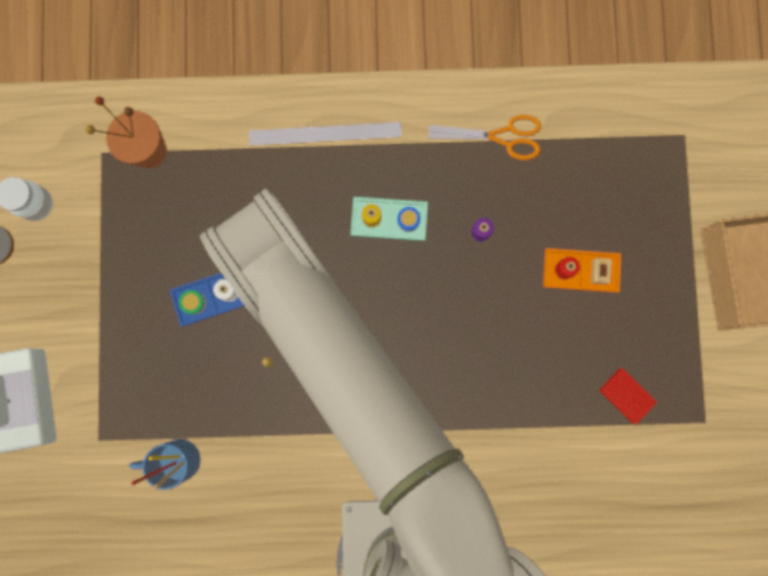

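Both pictures show all five items standing in their own compartments. The tops read z = 51 mm for the spools (47 + 4 floor), 32 mm for the blue tin and 30 mm for the box. The green tin and purple spool are unmoved, so I let the arm settle and hand in.

>>> send_rows(grip=[0,0,0,0,0], offset=[[0,0,0],[0,0,0],[0,0,0],[0,0,0],[0,0,0]], twist=[0,0,0,0,0])

```text
clock: 33.38
position: [0.5121, 0.1649, 0.1868]
ee_rot: [0.421, 0.568, -0.421, 0.568]
ft_force: [-0.6, -0.5, -0.0]
grip_width: 1.001
```

```bash
python3 -c "
from workcell import manip
print(manip.hand_in())"
```

```text
the job is handed in; nothing more can be done
None
```

I made up the three kits in the order asked and handed the job in at about 33 s of the 120 s. The hand-in gave no verdict.

- **Mint tray:** the mustard spool and the blue tin.
- **Orange tray:** the red spool, and the needle box squared up with the walls.
- **Blue tray:** the white spool, beside the green tin.

**Placing:** in the last pictures all five stand upright in compartments of their own. The measured tops are within 1 mm of what things flat on the 4 mm tray floors should give. The gripper was open and well clear of everything at hand-in.

**Left alone:** the green tin measured in the same place to within 0.2 mm in the top view. The purple spool read about 2 mm from its start in the scene view, which is about the noise of the method. There was no starting top-view measurement to check it against. The arm never touched either of them.

**Disagreements:**
- The two cameras disagreed by about 2–4 mm throughout, so I aimed at the average.
- In the final look the detector missed the mustard spool and the green tin in the scene view, and the blue tin in the top view. Each was found by the other camera and shows in the pictures.
- The mustard spool touched down with a brief 40 N total force (36 N of it upward) at the wrist, below the 120 N limit. I lowered the others more slowly.

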